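# Eject a cast plinth and hold it in a hand-pumped bar clamp

### The job

Press the casting sleeve's spring ejector all the way so that the plinth comes out, set the plinth on the bar clamp's bed, square and close to the anvil, and let go of it. Then pump the clamp's two upright levers, squeezing and releasing, until the jaw's spring nose meets the plinth and is pressed in about halfway, never right in (that crushes it); do not push the jaw itself and leave the tin, jar and tape alone. Finish while holding: the program ends with the gripper still squeezing the levers and the nose still half pressed.

Things in the scene. Friction and masses are not known exactly. Their poses are not given: they have to be found in the camera images.
- sleeve: Fixed casting sleeve of plywood: a roofed channel 110 mm long, 46 wide, 42 high on an aluminium floor 4 mm thick. Origin under the channel's centre; x points along the channel out of its mouth (mouth at x=+55 mm), z up. The floor goes on as an open apron, 58 mm wide, to x=+115 mm. A slot in the roof lets the ejector's tab through. The plinth starts inside, its centre 29 to 32 mm from the origin along x.
- ejector (a joint): Ejector slide of the sleeve, m: 0 at rest, 0.050 pressed home along the sleeve's +x; a spring (1.8 N at rest, 4.8 N at the end) brings it back. It pushes the plinth ahead of it: its pusher face is at sleeve x = 8 mm at rest and 58 mm when home, so that the plinth then lies wholly outside the mouth on the apron.
- ejector_tab (a point): Middle of the rear (-x) face of the ejector's upright aluminium tab, 62 mm above the worktop; the tab is 26 mm wide, 8 mm thick and stands from 46 to 74 mm above the worktop (roof top at 42 mm). Push on this face along the sleeve's +x.
- plinth: Loose white cast plinth with a thin grey glue seam round its middle, 40 mm long (x) by 30 wide (y) by 30 high, 60 g. Origin at the centre of its underside, z up. Grasp it across its 30 mm width; either end may face the anvil. A fixed spray pot, 160 mm high and 140 mm across, stands at about x=0.54, y=0.01 m between sleeve and clamp: carry the plinth over it.
- clamp: Fixed steel bar clamp on a base plate 290 by 80 mm, 10 mm thick. Origin under the plate; x points along the bar from the levers to the anvil, z up. The anvil's face is at x=+125 mm (50 wide, its top 50 mm above the worktop). The free plate top before it (10 mm high) is the bed. The housing with the levers is at x=-85 mm, 62 mm high.
- bed (a point): Point on the bed (10 mm above the worktop) under the centre of a plinth whose 40 mm length lies along the clamp's x and which touches the anvil; the clamp's axes.
- jaw_plate: The moving jaw with its spring nose and bar: origin as the clamp's at jaw 0, moving along with it; upright plate 40 wide, its top 47 mm above the worktop, front face at clamp x = 8 mm plus the jaw value. The robot must not push on it. The toothed bar behind it runs through the housing.
- jaw (a joint): Travel of jaw and bar to the anvil, m, 0 to 0.085, held by 3 N of friction. A ratchet with 6 mm teeth moves it on as the levers close (20 mm a full squeeze, less up to 6 mm until the pawl meets a tooth). It stays as the levers open, except that a pressed nose pushes it back until about 3 N is left: a firm press lasts only while squeezed. Nose tip to a plinth at the anvil: 59 mm less this value.
- nose_tip (a point): Middle of the front of the round rubber nose button (20 mm across) on the jaw, 27 mm above the worktop, 18 mm ahead of the jaw plate's front face when free.
- nose (a joint): How far the spring nose is pressed into the jaw, m: 0 free, 0.014 fully in. Force on it = 2 N + 2 N per mm. Halfway is 0.007 (16 N).
- lever_left (a joint): Angle of the levers, rad: 0 open (rest, spring returned), 0.26 fully squeezed. The two levers stand upright side by side across the bar (one at the clamp's +y, one at -y), hinged at 52 mm above the worktop, and always close together by the same angle, towards the middle. The jaw moves 77 mm per rad while the pawl is engaged.
- lever_grip (a point): Point midway between the levers, 118 mm above the worktop, to pinch them from above, closing along the clamp's y. There they are 65 mm over their outer faces when open, about 30 mm when fully squeezed; each is 24 mm wide (x), 9 thick, its top 141 mm up. A finger needs 3 N to start, 5 N at full squeeze with the nose free, plus 0.6 times the nose's force and the bar's friction (16 N with the nose halfway).
- putty_tin: Bystander: flat round tin, 63 mm across, 21 high. Leave alone.
- paint_jar: Bystander: small paint jar, 39 mm across, 63 high. Leave alone.
- masking_tape: Bystander: roll of tape, 100 mm across, 25 high. Leave alone.

How it is judged (in metres and radians):
On the way, in this order (a step that is already met when the one before it is completed fails the run):
1. the ejector is pressed home and the plinth is out of the mouth (value of joint ejector above 0.042 m and x of plinth in the frame of sleeve above 0.068 m).
2. the plinth stands square on the bed, close before the anvil, let go, the nose free (x of plinth in the frame of clamp above 0.088 m and horizontal distance between plinth and bed below 0.018 m and z of plinth in the frame of bed below 0.004 m and angle between plinth's own z axis and vertical below 0.1 rad and angle between the x axis of plinth and the x axis of clamp, either way round below 0.2 rad and contact force between the fingers and plinth below 0.1 N and value of joint nose below 0.002 m), for 0.2 s.
3. the nose presses on the plinth while the levers are squeezed (value of joint nose above 0.004 m and contact force between jaw_plate and plinth above 5 N and value of joint lever_left above 0.03 rad).
At the end, for the whole second after the job is handed in: For the last second the fingers press the levers (over 0.03 rad, over 4 N), the nose is in 4 to 10.5 mm, and the plinth, clear of the fingers, stands still and upright on the bed against the anvil, within 12 mm of the bed point and 0.2 rad of square (value of joint nose between 0.004 and 0.0105 m and value of joint lever_left above 0.03 rad and contact force between the fingers and clamp above 4 N and contact force between jaw_plate and plinth above 6 N and contact force between the fingers and plinth below 0.1 N and x of plinth in the frame of clamp above 0.102 m and horizontal distance between plinth and bed below 0.012 m and z of plinth in the frame of bed below 0.004 m and angle between plinth's own z axis and vertical below 0.1 rad and angle between the x axis of plinth and the x axis of clamp, either way round below 0.2 rad and linear speed of plinth below 0.02 m/s); the arm keeps its last pose, push and grip.
It fails at once if the nose is pushed right in (over 13 mm): the seam is crushed (value of joint nose above 0.013 m).
It fails at once if the robot pushes the jaw itself instead of using the levers (contact force between any of the arm, the fingers and jaw_plate above 4 N).
It fails at once if the tin, jar or tape is moved by over 3 cm (distance of any of putty_tin, paint_jar, masking_tape from where it was at the start of the episode above 0.03 m).
It also fails if it takes over 66 s, if anything falls off the work surface, if the arm or the gripper's body presses on something with over 40 N, if the wrist force passes 120 N, or if a joint passes its speed limit or range.

### The arm

A 7-joint arm with a two-finger parallel gripper is mounted at the origin on a cart in front of the work surface, level with it; the furniture and walls round the work are solid. World frame = base frame: x ahead of the robot, y to its left, z up, the work surface at z = 0. Lengths are in m, angles in degrees, forces in N, time in s.
With the tool pointing down it reaches from about 0.425 to 0.875 m from the base axis. Payload 4.7 kg.
Tool frame: the origin (TCP) lies at the centre of the arm's flange, where the gripper is bolted on; the fingertips stand 182 mm ahead of it and the grasp point (between the pads) lies 164 mm ahead of it; z points along the fingers, y is the line along which they close (so a half turn about z gives the same grasp; the last joint's range is limited). The gripper opens to 87 mm and grips with 3 to 60 N. Pads are 19 mm wide; open, the fingers measure 117 mm over their backs; the gripper's body (75 mm by 190 mm) begins 51 mm behind the grasp point.
Start: joints at [-71.442, 18.392, -4.016, 83.108, 1.295, 78.541, -3.26], TCP at [0.198, 0.619, 0.405] pointing down, gripper open.
Joint ranges: [-163.93, 163.93], [-17.29, 119.83], [-79.2, 71.16], [3.27, 140.29], [-89.18, 269.18], [5.43, 117.66], [-154.24, 154.24]. Speed limits (degrees/s): [147.25, 147.25, 180, 180, 180, 180, 180].

### API

Orientations are given as [roll, pitch, yaw] about the fixed x, y, z axes, in that order (R = Rz(yaw) Ry(pitch) Rx(roll)).
In Python, from cell import env gives the robot as it stands. The module is installed in compiled form; this text tells all that it offers.
- The arm moves only by the tool step_arm, never from a script. Its argument "steps" is one flat list of numbers, 5 for each row, row after row: the opening, from 0 (shut) to 1 (fully open), then the shift along the tool's x, y, z in mm, then the turn about the tool's z in degrees. In form: [grip, dx, dy, dz, roll, grip, dx, dy, dz, roll, ...]. A call has 1 to 12 rows; each row shifts and turns the commanded pose from where the row before left it, along the tool's axes as they then stand; what a row does not reach is not made up. A row lasts 1/8 s, in which the tool goes at most 62.5 mm and 10.7 degrees, less where a joint would pass 70% of its speed; a pose out of reach is approached as far as the arm can. A call with a gripper value outside its range is refused whole. The fingers move at their own pace and stop on an object; "grip_force" is the grip in N (left out, the last holds). Time passes only in rows, so rows that do not move let the fingers close. It gives the time, the measured TCP pose, the force, the opening and the grip force at its end, in the units of the state.
- env.get_obs(): the state, without advancing time (a new reading comes with each control period).
- env.read_camera(name): name is "side" or "top" or "wrist"; returns a dict with "image" (400x640x3 uint8, red, green, blue), "camera_matrix" (3x3 intrinsics, pixels), "R" (3x3) and "t" (3): a world point X has camera coordinates R X + t. Camera axes: x right, y down, z forward; pixel columns grow to the right and rows downward; lengths in m; the calibration is good to about 2 mm. A picture is of the moment at which its call begins. There is no depth.
- env.sign_off(): hands the job in; it is judged then, once.
The state is a dict: "time_s": time; "qpos": joint angles; "joint_velocities": joint speeds; "effort": joint torques, N m; "tool_pos": TCP position; "tool_rot": TCP orientation; "force": force on the tool from outside, world axes, zero at the start; "wrist_torque": the same for the moment, N m; "grip_width": finger opening in m; "grasp_force": force on a finger pad.
Only numpy, scipy, OpenCV 4.12 (cv2) and the standard library are available. Lean on these libraries where they do the work, as an engineer would, in place of code of your own. Each camera call takes 0.05 s, during which the arm holds its last target. There are 200 camera calls.

## Working session

There is one attempt and no reset: what is moved stays moved. The work goes in short steps, Python scripts to look and compute and a tool call to move; the robot and the scene stay as the last step left them, time stands still between calls to the robot, and variables do not carry over. Pictures are saved under pics/ and viewed, at most 10 in all, crops included, and the job is handed in when it is done.

Besides the shell and the picture viewer there is one more tool, called after "Request:" as name(argument=value, ...), one argument or row to a line, values as JSON. step_arm: Moves the arm, as the interface text tells. Its arguments: {"type":"object","properties":{"steps":{"type":"array","items":{"type":"number"}},"grip_force":{"type":"number"}},"required":["steps"]}

```bash
mkdir -p pics
cat > h.py <<'E'
import numpy as np, cv2
from cell import env
def cam(n,save=None):
    c=env.read_camera(n)
    if save: cv2.imwrite(f'pics/{save}.png',c['image'][:,:,::-1])
    return c
def ray(c,u,v,z):
    K=np.array(c['camera_matrix']);R=np.array(c['R']);t=np.array(c['t'])
    d=R.T@np.linalg.inv(K)@np.array([u,v,1.]);o=-R.T@t
    return o+d*(z-o[2])/d[2]
def proj(c,X):
    p=np.array(c['camera_matrix'])@(np.array(c['R'])@np.array(X)+np.array(c['t']));return p[:2]/p[2]
E
python3 - <<'E'
from h import *
import pickle
d={n:cam(n,n+'0') for n in('top','side')}
pickle.dump(d,open('c0.pkl','wb'))
for n in d: print(n,-np.array(d[n]['R']).T@np.array(d[n]['t']),np.array(d[n]['R']).round(2).tolist())
o=env.get_obs();print(o['tool_pos'],o['tool_rot'],o['grip_width'],o['force'])
E
```

```text
top [0.43857754 0.05315005 1.1025054 ] [[-0.03, -1.0, 0.02], [-0.99, 0.03, -0.12], [0.12, -0.02, -0.99]]
side [1.11231905 0.14360384 1.07563379] [[-0.16, 0.99, 0.01], [0.85, 0.14, -0.51], [-0.5, -0.07, -0.86]]
[0.1981598  0.61886588 0.40377923] [-1.79902049e+02  7.67440097e-03  1.62252785e+02] 0.0871838963373852 [-0.05231438 -0.31579817 -0.44879707]
```

View pics/top0.png

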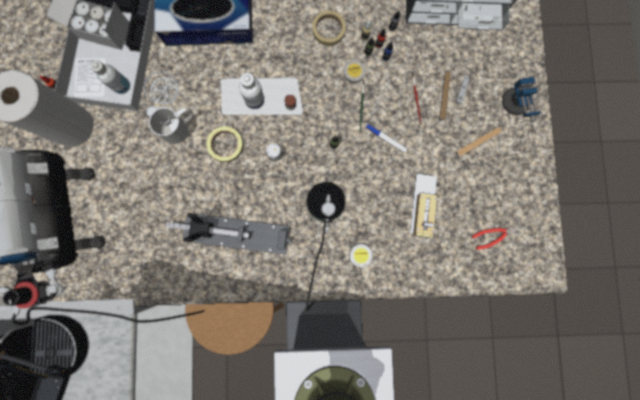

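View pics/side0.png

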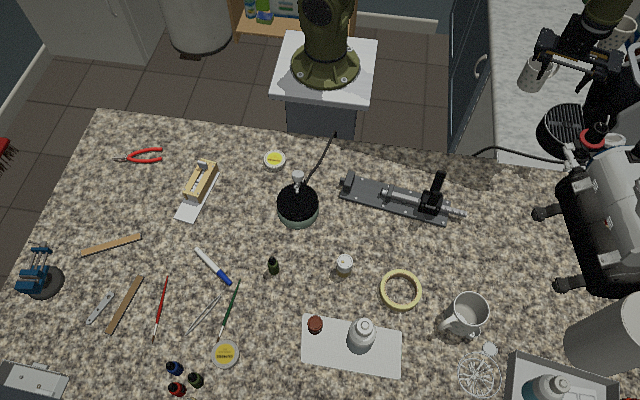

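The top view shows the sleeve near (426,210) with its apron at (424,185), and the clamp near (235,233) with its levers on the left at (195,230). The pot is at (326,202). I'll zoom in on the sleeve and clamp.

Run:
```python
from h import *
import pickle
d=pickle.load(open('c0.pkl','rb'))
def crop(n,x,y,w,h): return cv2.resize(d[n]['image'][y:y+h,x:x+w,::-1],(400,300),interpolation=cv2.INTER_CUBIC)
a=np.vstack([np.hstack([crop('top',375,165,100,75),crop('top',165,180,132,99)]),np.hstack([crop('side',150,150,100,75),crop('side',335,155,132,99)])])
cv2.imwrite('pics/crops.png',a)
for n,p in [('top',(420,235)),('top',(419,177)),('top',(285,242)),('top',(190,220))]: print(ray(d[n],*p,0.01))
```

```text
[ 0.45555216 -0.25213062  0.01      ]
[ 0.61959379 -0.25895191  0.01      ]
[0.44674098 0.12461586 0.01      ]
[0.51483378 0.38669103 0.01      ]
```

View pics/crops.png

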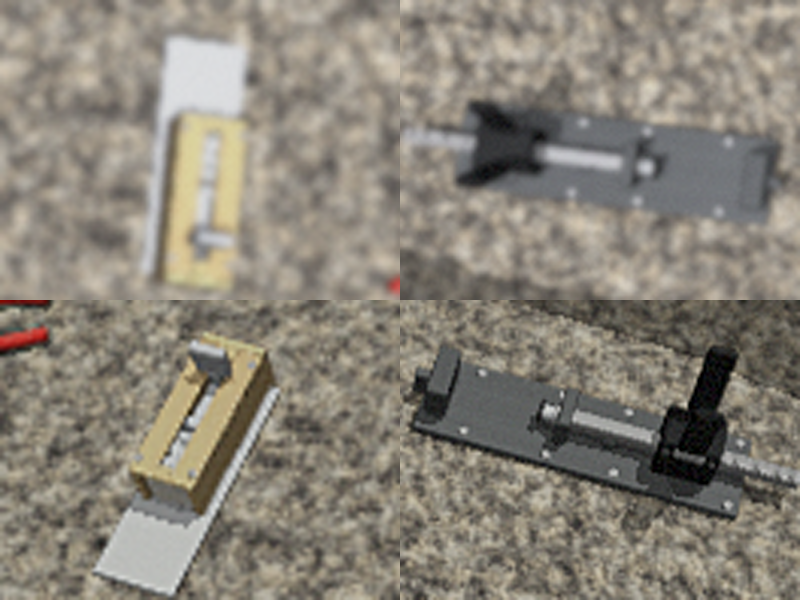

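The crops show the sleeve floor corners, the roof, and the clamp plate corners clearly: apron far edge (167,38)–(245,42), plate right edge (770,222)–(778,135). I'll turn these into positions.

Run:
```python
from h import *
import pickle
d=pickle.load(open('c0.pkl','rb'))
T,S=d['top'],d['side']
def P(c,x0,y0,s,pts,z): return np.array([ray(c,x0+u/s,y0+v/s,z)[:2] for u,v in pts]).round(4)
s=400/132
print('sl top floor AL,AR,BL',P(T,375,165,4,[(167,38),(245,42),(143,275)],.004).tolist())
print('sl top roof',P(T,375,165,4,[(178,112),(246,117),(160,283),(235,290)],.042).tolist())
print('sl side floor',P(S,150,150,4,[(95,572-300),(178,595-300),(278,388-300)],.004).tolist())
print('sl side roof FL FR BL BR',P(S,150,150,4,[(133,467-300),(192,487-300),(205,333-300),(272,352-300)],.042).tolist())
print('tab top edge side',P(S,150,150,4,[(190,345-300),(227,345-300)],.074).tolist())
print('cl top plate RB RT LB',P(T,165,180,s,[(370,222),(378,135),(57,185)],.01).tolist())
print('cl side  near-lever, near-anvil',P(S,335,155,s,[(735-400,512-300),(413-400,420-300)],.01).tolist())
print('lever tops top', P(T,165,180,s,[(72,104),(62,183)],.141).tolist())
print('anvil top face edge (T)',P(T,165,180,s,[(342,205),(349,148)],.05).tolist())
```

```text
sl top floor AL,AR,BL [[0.628, -0.2546], [0.6237, -0.3105], [0.4599, -0.2279]]
sl top roof [[0.5698, -0.2486], [0.5651, -0.2953], [0.4534, -0.2295], [0.4473, -0.2802]]
sl side floor [[0.6209, -0.3064], [0.6286, -0.248], [0.4621, -0.226]]
sl side roof FL FR BL BR [[0.5601, -0.2901], [0.5686, -0.2478], [0.4496, -0.2738], [0.4575, -0.2245]]
tab top edge side [[0.481, -0.2679], [0.4771, -0.2438]]
cl top plate RB RT LB [[0.4157, 0.1194], [0.4947, 0.1106], [0.4572, 0.4031]]
cl side  near-lever, near-anvil [[0.5313, 0.3969], [0.4848, 0.1128]]
lever tops top [[0.5197, 0.3498], [0.4564, 0.3572]]
anvil top face edge (T) [[0.432, 0.1413], [0.4818, 0.1343]]
```

```bash
cat >> h.py <<'E'
def yaw_now():
    return env.get_obs()['tool_rot'][2]
def plan(wps,grip,step=55.,turn=10.,start=None):
    """wps: (x,y,z,yaw); prints rows [g,dx,dy,dz,turn]; tool down: x=(c,s), y=(s,-c), z=-z"""
    o=env.get_obs(); p=np.array(o['tool_pos']);y=o['tool_rot'][2]; rows=[]
    if start: p=np.array(start[:3]);y=start[3]
    for w in wps:
        q=np.array(w[:3]);dy=(w[3]-y+180)%360-180 if len(w)<5 else w[4]
        n=max(1,int(np.ceil(max(np.linalg.norm(q-p)*1e3/step,abs(dy)/turn))))
        inc=(q-p)*1e3/n
        for i in range(n):
            a=np.radians(y); c,s=np.cos(a),np.sin(a)
            rows.append([grip,round(c*inc[0]+s*inc[1],1),round(s*inc[0]-c*inc[1],1),round(-inc[2],1),round(-dy/n,1)]); y+=dy/n
        p=q
    for i in range(0,len(rows),12): print(len(rows[i:i+12]),[x for r in rows[i:i+12] for x in r])
def st():
    o=env.get_obs();print(round(o['time_s'],2),np.round(o['tool_pos'],4),np.round(o['tool_rot'],2),round(o['grip_width'],4),np.round(o['force'],1),round(o['grasp_force'],1))
SL=(np.array([.5105,-.262]),-8.3); CL=(np.array([.472,.258]),-98.6)
def W(f,x,y=0):
    a=np.radians(f[1]);return f[0]+np.array([np.cos(a)*x-np.sin(a)*y,np.sin(a)*x+np.cos(a)*y])
E
python3 - <<'E'
from h import *
b=W(SL,-.085)
plan([(.44,.42,.40,130,-32.25),(.58,.0,.40,50,-80),(*b,.33,-8.3,-58.3)],0)
print(b,W(CL,-.085),W(CL,.105))
E
```

```text
12 [0, np.float64(-48.5), np.float64(-19.3), np.float64(0.6), 5.4, 0, np.float64(-50.1), np.float64(-14.7), np.float64(0.6), 5.4, 0, np.float64(-51.2), np.float64(-9.9), np.float64(0.6), 5.4, 0, np.float64(-51.9), np.float64(-5.1), np.float64(0.6), 5.4, 0, np.float64(-52.2), np.float64(-0.2), np.float64(0.6), 5.4, 0, np.float64(-52.0), np.float64(4.7), np.float64(0.6), 5.4, 0, np.float64(-45.7), np.float64(-18.1), np.float64(-0.0), 8.9, 0, np.float64(-48.0), np.float64(-10.8), np.float64(-0.0), 8.9, 0, np.float64(-49.1), np.float64(-3.3), np.float64(-0.0), 8.9, 0, np.float64(-49.0), np.float64(4.4), np.float64(-0.0), 8.9, 0, np.float64(-47.7), np.float64(11.9), np.float64(-0.0), 8.9, 0, np.float64(-45.3), np.float64(19.1), np.float64(-0.0), 8.9]
9 [0, np.float64(-41.8), np.float64(25.9), np.float64(-0.0), 8.9, 0, np.float64(-37.3), np.float64(32.0), np.float64(-0.0), 8.9, 0, np.float64(-31.9), np.float64(37.4), np.float64(-0.0), 8.9, 0, np.float64(-48.3), np.float64(7.1), np.float64(11.7), 9.7, 0, np.float64(-46.4), np.float64(15.2), np.float64(11.7), 9.7, 0, np.float64(-43.2), np.float64(22.8), np.float64(11.7), 9.7, 0, np.float64(-38.7), np.float64(29.8), np.float64(11.7), 9.7, 0, np.float64(-33.2), np.float64(35.9), np.float64(11.7), 9.7, 0, np.float64(-26.6), np.float64(41.0), np.float64(11.7), 9.7]
[ 0.42639031 -0.24972972] [0.4847105  0.34204429] [0.45629879 0.15418058]
```

Request:
step_arm(
  steps=[1,-48,-19,1,5.4,1,-50,-15,1,5.4,1,-51,-10,1,5.4,1,-52,-5,1,5.4,1,-52,0,1,5.4,1,-52,5,1,5.4,1,-46,-18,0,8.9,1,-48,-11,0,8.9,1,-49,-3,0,8.9,1,-49,4,0,8.9,1,-48,12,0,8.9,1,-45,19,0,8.9],
)

```text
time_s: 1.6
tool_pos: [0.5317, 0.1385, 0.3985]
tool_rot: [-180.0, 0.0, 76.2]
force: [-0.0, -0.3, 0.0]
grip_width: 0.0871
grasp_force: 0.0
```

Request:
step_arm(
  steps=[0,-42,26,0,8.9,0,-37,32,0,8.9,0,-32,37,0,8.9,0,-48,7,12,9.7,0,-46,15,12,9.7,0,-43,23,12,9.7,0,-39,30,12,9.7,0,-33,36,12,9.7,0,-27,41,12,9.7,0,0,0,0,0],
)

```text
time_s: 2.85
tool_pos: [0.4201, -0.252, 0.3258]
tool_rot: [180.0, 0.1, -8.9]
force: [0.1, 0.7, 0.7]
grip_width: 0.0018
grasp_force: 0.0
```

Run:
```python
from h import *
import pickle
st()
c=cam('wrist','w1');pickle.dump(c,open('w1.pkl','wb'))
st()
for x in(-.055,-.04,.055,.115): print(x,proj(c,[*W(SL,x),.042 if abs(x)<.1 else .004]))
```

```text
2.85 [ 0.4201 -0.252   0.3258] [ 1.80e+02  1.20e-01 -8.93e+00] 0.0018 [0.1 0.7 0.7] 0.0
2.9 [ 0.4218 -0.2499  0.3263] [-1.7996e+02  5.0000e-02 -8.6400e+00] 0.0009 [ 0.6  0.9 -0.3] 0.0
-0.055 [314.4073497  159.45835538]
-0.04 [314.17412364 143.26796837]
0.055 [312.51174023  27.86649832]
0.115 [312.23485054 -33.21667624]
```

View pics/w1.png

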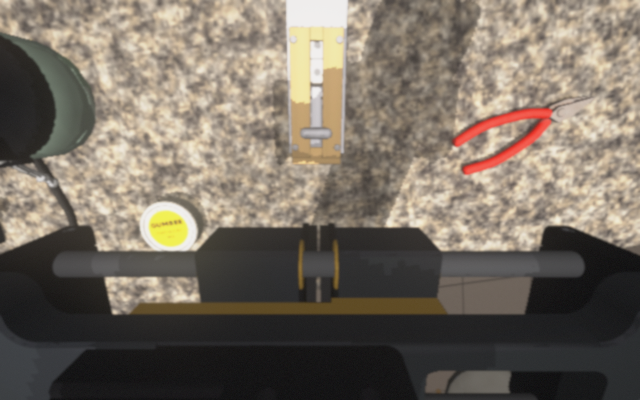

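The wrist view shows the sleeve centred at col 316 with its rear at row ~158, where predicted. The tab is at (315,133) and the fingers sit behind it at col 318.

Run:
```python
from h import *
import pickle
c=pickle.load(open('w1.pkl','rb'))
def loc(p):
    a=np.radians(SL[1]);d=p[:2]-SL[0];return np.round([np.cos(a)*d[0]+np.sin(a)*d[1],-np.sin(a)*d[0]+np.cos(a)*d[1]],4)
for u,v in[(301,138),(329,138),(315,128)]: print(loc(ray(c,u,v,.074)))
for u,v in[(290,27),(345,27),(289,152),(342,152)]: print('roof',loc(ray(c,u,v,.042)))
plan([(*W(SL,-.065,-.002),.233,-8.3),(*W(SL,-.05,-.002),.233,-8.3)],0)
```

```text
[-0.0331  0.0101]
[-0.0333 -0.0125]
[-0.0253 -0.0013]
roof [0.0558 0.0188]
roof [ 0.0553 -0.0271]
roof [-0.0478  0.0236]
roof [-0.0483 -0.0259]
3 [0, np.float64(12.2), np.float64(0.5), np.float64(46.6), np.float64(-0.2), 0, np.float64(12.2), np.float64(0.6), np.float64(46.6), np.float64(-0.2), 0, np.float64(15.0), np.float64(-0.0), np.float64(-0.0), np.float64(-0.0)]
```

Request:
step_arm(
  steps=[0,12,0.5,47,0,0,12,0.5,46,0,0,0,0,0,0,0,6,0,0,0,0,6,0,0,0,0,6,0,0,0,0,6,0,0,0,0,6,0,0,0,0,6,0,0,0,0,0,0,0,0],
)

```text
time_s: 4.15
tool_pos: [0.4825, -0.2586, 0.2336]
tool_rot: [180.0, 0.0, -8.4]
force: [-2.0, 1.1, 0.8]
grip_width: 0.0005
grasp_force: 1.4
```

Run:
```python
from h import *
st();print(W(SL,0,-.002),env.get_obs()['tool_pos'][:2]-SL[0])
```

```text
4.15 [ 0.4825 -0.2586  0.2336] [ 1.7998e+02  3.0000e-02 -8.4500e+00] 0.0005 [-2.   1.1  0.8] 1.4
[ 0.51021129 -0.26397905] [-0.02796985  0.00344745]
```

Request:
step_arm(
  steps=[0,6,0,0,0,0,6,0,0,0,0,6,0,0,0,0,6,0,0,0,0,5,0,0,0,0,3,0,0,0,0,2,0,0,0,0,1,0,0,0,0,0,0,0,0],
)

```text
time_s: 5.28
tool_pos: [0.5162, -0.264, 0.2335]
tool_rot: [180.0, 0.1, -8.5]
force: [-6.9, -2.0, 1.5]
grip_width: 0.0005
grasp_force: 3.5
```

Request:
step_arm(
  steps=[0,1,0,0,0,0,1,0,0,0,0,0,0,0,0],
)

```text
time_s: 5.65
tool_pos: [0.5169, -0.2643, 0.2335]
tool_rot: [-179.9, 0.4, -8.5]
force: [-12.6, 0.7, 6.2]
grip_width: 0.0003
grasp_force: 6.1
```

Request:
step_arm(
  steps=[0,-15,0,0,0,0,-15,0,0,0,0,-15,0,0,0,0,-15,0,0,0,1,0,0,-40,0,1,25,0,-50,0,1,25,0,0,0,1,0,0,0,0],
)

```text
time_s: 6.65
tool_pos: [0.511, -0.2615, 0.3249]
tool_rot: [180.0, -0.2, -8.3]
force: [-0.2, -0.3, -1.2]
grip_width: 0.0324
grasp_force: 0.0
```

Run:
```python
from h import *
import pickle
c=cam('wrist','w2');pickle.dump(c,open('w2.pkl','wb'));st()
print(proj(c,[*W(SL,.078),.034]),proj(c,[*W(SL,.055),.042]))
```

```text
6.7 [ 0.5095 -0.2619  0.3241] [ 1.7999e+02 -8.0000e-02 -8.3800e+00] 0.0367 [-0.6  0.1 -0.6] 0.0
[318.55608143 115.30335141] [318.56937663 141.11555718]
```

View pics/w2.png

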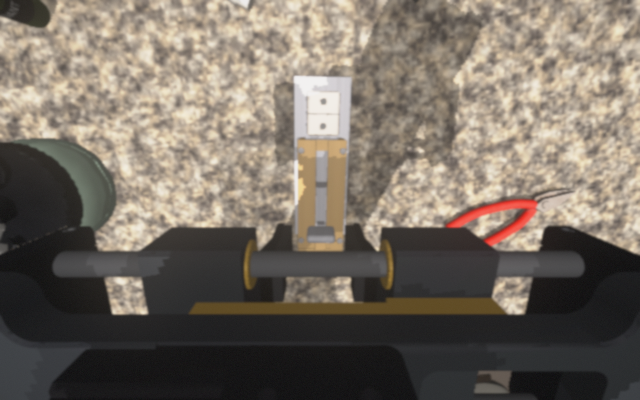

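The plinth lies out on the apron and square to it, with its top centre at (323,114) and corners at about (308,92) and (339,135). The ejector tab is back at (320,235).

Run:
```python
from h import *
import pickle
c=pickle.load(open('w2.pkl','rb'))
m=(c['image'].min(2)>150).astype(np.uint8); m[:60]=0;m[150:]=0;m[:,:280]=0;m[:,360:]=0
p=ray(c,323,114,.034);print(p,proj(c,p))
L=ray(c,323,95,.034)-ray(c,322.5,135,.034);print('yaw',np.degrees(np.arctan2(L[1],L[0])),np.linalg.norm(L))
plan([(p[0],p[1],.25,-8.3),(p[0],p[1],.191,-8.3)],1,step=40)
```

```text
[ 0.58823576 -0.27750182  0.034     ] [323. 114.]
yaw -8.80741889681068 0.03563873663688111
5 [1, np.float64(26.7), np.float64(1.3), np.float64(24.7), np.float64(-0.0), 1, np.float64(26.7), np.float64(1.3), np.float64(24.7), np.float64(-0.0), 1, np.float64(26.7), np.float64(1.4), np.float64(24.7), np.float64(-0.0), 1, np.float64(0.0), np.float64(-0.0), np.float64(29.5), np.float64(-0.0), 1, np.float64(0.0), np.float64(-0.0), np.float64(29.5), np.float64(-0.0)]
```

Request:
step_arm(
  steps=[1,27,1.3,25,0,1,27,1.3,25,0,1,26,1.4,24,0,1,0,0,0,0,1,0,0,30,0,1,0,0,29,0,1,0,0,0,0,0,0,0,0,0,0,0,0,0,0,0,0,0,0,0,0,0,0,0,0,0,0,0,0,0],
  grip_force=15,
)

```text
time_s: 8.2
tool_pos: [0.5876, -0.2781, 0.1909]
tool_rot: [-180.0, -0.0, -8.4]
force: [0.5, 0.1, 0.5]
grip_width: 0.0452
grasp_force: 0.0
```

Run:
```python
from h import *
st()
b=W(CL,.085)
p=env.get_obs()['tool_pos']
# carry
plan([(p[0],p[1],.42,-8.3),(.57,-.03,.42,35),(b[0],b[1],.36,81.4)],0.2,step=50)
print(b)
```

```text
8.2 [ 0.5876 -0.2781  0.1909] [-1.80e+02 -1.00e-02 -8.45e+00] 0.0452 [0.5 0.1 0.5] 0.0
12 [0.2, np.float64(0.0), np.float64(-0.0), np.float64(-45.8), np.float64(-0.0), 0.2, np.float64(0.0), np.float64(-0.0), np.float64(-45.8), np.float64(-0.0), 0.2, np.float64(0.0), np.float64(-0.0), np.float64(-45.8), np.float64(-0.0), 0.2, np.float64(0.0), np.float64(-0.0), np.float64(-45.8), np.float64(-0.0), 0.2, np.float64(0.0), np.float64(-0.0), np.float64(-45.8), np.float64(-0.0), 0.2, np.float64(-10.7), np.float64(-48.6), np.float64(-0.0), np.float64(-8.7), 0.2, np.float64(-3.2), np.float64(-49.6), np.float64(-0.0), np.float64(-8.7), 0.2, np.float64(4.3), np.float64(-49.6), np.float64(-0.0), np.float64(-8.7), 0.2, np.float64(11.7), np.float64(-48.4), np.float64(-0.0), np.float64(-8.7), 0.2, np.float64(18.9), np.float64(-46.0), np.float64(-0.0), np.float64(-8.7), 0.2, np.float64(5.3), np.float64(-46.1), np.float64(12.0), np.float64(-9.3), 0.2, np.float64(12.6), np.float64(-44.7), np.float64(12.0), np.float64(-9.3)]
3 [0.2, np.float64(19.7), np.float64(-42.0), np.float64(12.0), np.float64(-9.3), 0.2, np.float64(26.2), np.float64(-38.3), np.float64(12.0), np.float64(-9.3), 0.2, np.float64(32.0), np.float64(-33.6), np.float64(12.0), np.float64(-9.3)]
[0.4592895  0.17395571]
```

Request:
step_arm(
  steps=[0,0,0,0,0,0,0,0,0,0,0,0,0,0,0,0,0,0,0,0,0,0,0,0,0],
)

```text
time_s: 8.82
tool_pos: [0.5876, -0.2781, 0.1907]
tool_rot: [-180.0, 0.0, -8.4]
force: [0.2, -0.2, -0.9]
grip_width: 0.0299
grasp_force: 15.0
```

Request:
step_arm(
  steps=[0,0,0,-20,0,0,0,0,-40,0,0,0,0,-50,0,0,0,0,-60,0,0,0,0,-60,0,0,-11,-49,0,-8.7,0,-3,-50,0,-8.7,0,4,-50,0,-8.7,0,12,-48,0,-8.7,0,19,-46,0,-8.7,0,0,0,0,0],
)

```text
time_s: 10.2
tool_pos: [0.5702, -0.0239, 0.4219]
tool_rot: [-179.9, -0.2, 35.6]
force: [-0.5, -0.4, -0.2]
grip_width: 0.0297
grasp_force: 15.0
```

Run:
```python
from h import *
st()
b=W(CL,.085)
plan([(b[0],b[1],.36,81.4)],0,step=50)
```

```text
10.2 [ 0.5702 -0.0239  0.4219] [-1.7989e+02 -1.5000e-01  3.5550e+01] 0.0297 [-0.5 -0.4 -0.2] 15.0
5 [0, np.float64(5.0), np.float64(-45.1), np.float64(12.4), np.float64(-9.2), 0, np.float64(12.1), np.float64(-43.7), np.float64(12.4), np.float64(-9.2), 0, np.float64(18.9), np.float64(-41.2), np.float64(12.4), np.float64(-9.2), 0, np.float64(25.2), np.float64(-37.7), np.float64(12.4), np.float64(-9.2), 0, np.float64(30.9), np.float64(-33.2), np.float64(12.4), np.float64(-9.2)]
```

Request:
step_arm(
  steps=[0,5,-45,12,-9.2,0,12,-44,12,-9.2,0,19,-41,12,-9.2,0,25,-38,13,-9.2,0,31,-33,13,-9.2,0,0,0,0,0,0,0,0,0,0],
)

```text
time_s: 11.08
tool_pos: [0.4616, 0.1682, 0.3597]
tool_rot: [179.9, -0.0, 80.9]
force: [-0.5, -0.9, -0.6]
grip_width: 0.0303
grasp_force: 15.0
```

Run:
```python
from h import *
import pickle
c=cam('wrist','w3');pickle.dump(c,open('w3.pkl','wb'));st()
for q in [(-.145,.04),(-.145,-.04),(.008,.04),(.008,-.04)]: print(q,proj(c,[*W(CL,*q),.01]).round(1))
print(proj(c,[*W(CL,-.085),.141]).round(1),proj(c,[*W(CL,.026),.037]).round(1))
```

```text
11.12 [0.4619 0.1679 0.3597] [ 1.7991e+02 -2.0000e-02  8.0830e+01] 0.0299 [ 0.5 -0.1 -1. ] 15.0
(-0.145, 0.04) [352.8 -52.9]
(-0.145, -0.04) [271.1 -52.1]
(0.008, 0.04) [349.6 110.4]
(0.008, -0.04) [278.4 111.1]
[308.9 -62.7] [313.8 127.9]
```

View pics/w3.png

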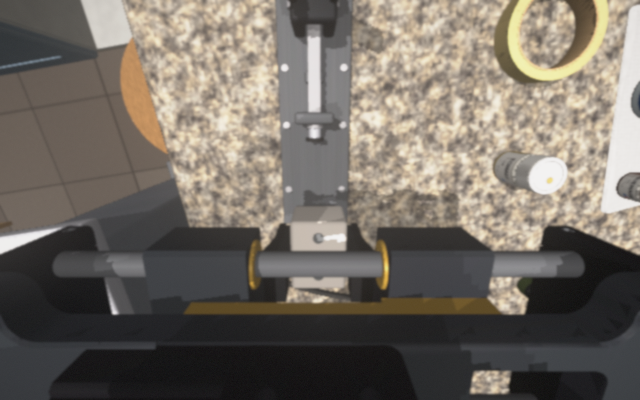

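The wrist view shows the plinth held square at (319,240), the clamp plate edges at cols ~281/350 and the jaw plate at row ~118–123. The nose tip is at (315,138). The levers are just off the top of the picture.

Run:
```python
from h import *
import pickle
c=pickle.load(open('w3.pkl','rb'))
def loc(p,f=CL):
    a=np.radians(f[1]);d=p[:2]-f[0];return np.round([np.cos(a)*d[0]+np.sin(a)*d[1],-np.sin(a)*d[0]+np.cos(a)*d[1]],4)
g=cv2.cvtColor(c['image'],cv2.COLOR_RGB2GRAY).astype(int)
for r in(40,90,150,190):
    # dark plate extents
    m=cv2.GaussianBlur(c['image'],(3,3),0)[r,260:370].astype(int); k=np.where(m.max(1)<110)[0]+260
    print('row',r,k.min(),k.max(),loc(ray(c,k.min(),r,.01)),loc(ray(c,k.max(),r,.01)))
print('nose',loc(ray(c,315.5,138.5,.03)),'jawface',loc(ray(c,315,124,.047)))
print(g[105:145:1,307].tolist());print(g[112:148,316].tolist())
```

```text
row 40 301 346 [-0.0636 -0.0128] [-0.0632  0.0348]
row 90 322 324 [-0.0138  0.0091] [-0.0138  0.0114]Traceback (most recent call last):
  File "<stdin>", line 10, in <module>
    return umr_minimum(a, axis, None, out, keepdims, initial, where)
ValueError: zero-size array to reduction operation minimum which has no identity
```

Run:
```python
from h import *
import pickle
c=pickle.load(open('w3.pkl','rb'))
def loc(p,f=CL):
    a=np.radians(f[1]);d=p[:2]-f[0];return np.round([np.cos(a)*d[0]+np.sin(a)*d[1],-np.sin(a)*d[0]+np.cos(a)*d[1]],4)
im=c['image'];g=cv2.cvtColor(im,cv2.COLOR_RGB2GRAY).astype(int)
sat=cv2.cvtColor(im,cv2.COLOR_RGB2HSV)[:,:,1]
for r in(50,90,150,180,205):
    w=slice(270,362); s=cv2.blur(im,(1,5))[r,w].astype(int); d=(s[:,0]-s[:,2]) # plate neutral grey, granite warm
    k=np.where(d<12)[0]+270; print(r,k.min() if len(k) else 0,k.max() if len(k) else 0,loc(ray(c,k.min(),r,.01)) if len(k) else'',loc(ray(c,k.max(),r,.01)) if len(k) else '')
print('nose',loc(ray(c,315.5,138.5,.03)),'jawface',loc(ray(c,315,124,.047)))
print(g[105:145,307].tolist());print(g[112:148,316].tolist())
```

```text
50 277 351 [-0.0543 -0.0386] [-0.0535  0.0403]
90 279 349 [-0.0142 -0.0383] [-0.0135  0.0389]
150 281 347 [ 0.0514 -0.039 ] [0.0521 0.0379]
180 283 347 [ 0.0871 -0.0382] [0.0878 0.0386]
205 284 347 [ 0.1184 -0.0383] [0.1191 0.0391]
nose [0.0374 0.0015] jawface [0.022  0.0014]
[148, 149, 149, 149, 148, 145, 132, 118, 119, 126, 132, 133, 130, 127, 125, 123, 120, 110, 99, 92, 97, 110, 119, 113, 111, 118, 124, 123, 124, 123, 122, 115, 96, 78, 72, 79, 95, 110, 118, 117]
[150, 123, 123, 129, 131, 129, 127, 125, 123, 118, 110, 106, 136, 180, 199, 196, 192, 208, 219, 223, 223, 224, 224, 224, 218, 188, 131, 87, 75, 76, 82, 89, 100, 111, 116, 116]
```

Run:
```python
from h import *
import pickle
d=pickle.load(open('c0.pkl','rb'))
def crop(n,x,y,w,h): return cv2.resize(d[n]['image'][y:y+h,x:x+w,::-1],(w*8,h*8),interpolation=cv2.INTER_CUBIC)
a=np.vstack([np.hstack([crop('top',245,212,50,37),crop('side',335,165,50,37)]),np.hstack([crop('top',165,205,50,37),crop('side',410,165,50,37)])])
cv2.imwrite('pics/crops2.png',a)
```

```text
(no output)
```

View pics/crops2.png

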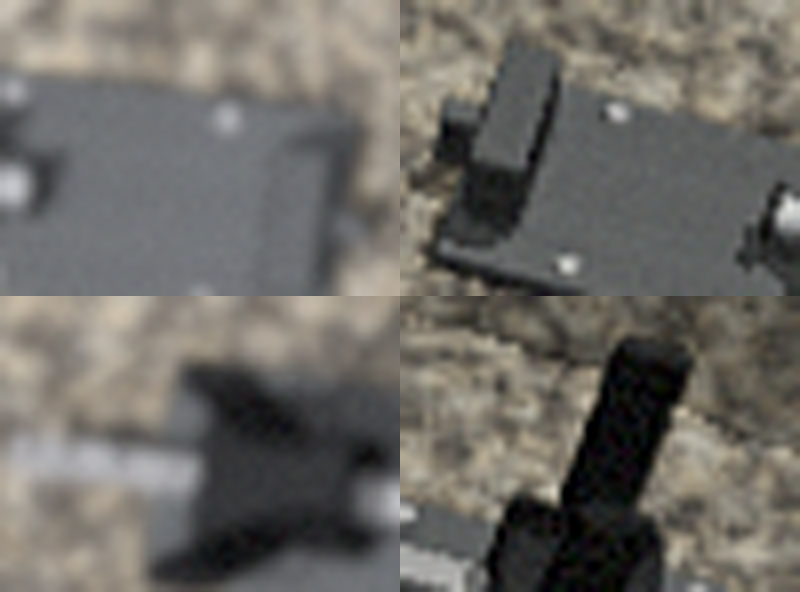

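The enlarged view shows the anvil's front top edge in the side picture running from (523,172) to (557,55), and the near plate corner at (437,242).

Run:
```python
from h import *
import pickle
d=pickle.load(open('c0.pkl','rb'));T,S=d['top'],d['side']
def loc(p,f=CL):
    a=np.radians(f[1]);d=p[:2]-f[0];return np.round([np.cos(a)*d[0]+np.sin(a)*d[1],-np.sin(a)*d[0]+np.cos(a)*d[1]],4)
s=lambda u,v,z,x0=335,y0=165:loc(ray(S,x0+(u-400)/8,y0+v/8,z))
t=lambda u,v,z:loc(ray(T,245+u/8,212+v/8,z))
print('anvil front side',s(523,172,.05),s(557,55,.05),'plate corner',s(437,242,.01))
print('anvil top view front?',t(275,150,.05),t(262,250,.05),'back',t(330,150,.05),'plate end',t(355,115,.01),t(330,290,.01))
print('nose top',t(35,188,.03),'nose side',s(770,210,.027))
print('lever side top centre',s(655,355-296,.141,410,165))
c=pickle.load(open('w3.pkl','rb'))
print('screws wrist',[loc(ray(c,*q,.01)) .tolist() for q in[(284,67),(344,67),(286,125),(344,125),(289,188),(345,188)]])
print('screws side',s(617,112,.01),s(568,263,.01))
print('screws top',t(227,118,.01))
```

```text
anvil front side [0.1161 0.025 ] [ 0.1175 -0.0226] plate corner [0.1402 0.036 ]
anvil top view front? [0.1194 0.0229] [ 0.1196 -0.0106] back [0.1377 0.0251] plate end [0.1421 0.0393] [ 0.1413 -0.0216]
nose top [0.0386 0.0007] nose side [0.0362 0.0001]
lever side top centre [-0.094  -0.0264]
screws wrist [[-0.0375, -0.0318], [-0.0369, 0.0331], [0.0232, -0.032], [0.0238, 0.034], [0.097, -0.0313], [0.0976, 0.0363]]
screws side [ 0.0957 -0.0325] [0.0961 0.0304]
screws top [0.0981 0.0328]
```

```bash
sed -i 's/CL=(np.array(\[.472,.258\])/CL=(np.array([.4728,.263])/' h.py
python3 - <<'E'
from h import *
b=W(CL,.097)
plan([(*b,.25,81.4),(*b,.2,81.4)],0,step=40); print(W(CL,.105))
E
```

```text
5 [0, np.float64(-0.5), np.float64(-1.1), np.float64(36.6), np.float64(-0.2), 0, np.float64(-0.5), np.float64(-1.1), np.float64(36.6), np.float64(-0.2), 0, np.float64(-0.5), np.float64(-1.1), np.float64(36.6), np.float64(-0.2), 0, np.float64(0.0), np.float64(0.0), np.float64(25.0), np.float64(-0.0), 0, np.float64(0.0), np.float64(0.0), np.float64(25.0), np.float64(-0.0)]
[0.45709879 0.15918058]
```

Request:
step_arm(
  steps=[0,-0.5,-1.1,37,-0.2,0,-0.5,-1.1,37,-0.2,0,-0.5,-1.1,36,-0.1,0,0,0,0,0,0,0,0,25,0,0,0,0,20,0,0,0,0,5,0,0,0,0,0,0],
)

```text
time_s: 12.12
tool_pos: [0.4583, 0.1685, 0.2]
tool_rot: [179.9, -0.1, 81.5]
force: [0.8, 0.7, -0.8]
grip_width: 0.0302
grasp_force: 15.0
```

Request:
step_arm(
  steps=[0,-1.5,0,0,0,0,-1.5,0,0,0,0,-1.5,0,0,0,0,-1.5,0,0,0,0,0,0,0,0],
)

```text
time_s: 12.75
tool_pos: [0.4565, 0.1626, 0.1988]
tool_rot: [-180.0, -0.0, 81.5]
force: [0.5, 0.3, -1.1]
grip_width: 0.0305
grasp_force: 15.0
```

Request:
step_arm(
  steps=[0,-1,0,0.5,0,0,-1,0,0.5,0,0,-1,0,0,0,0,0,0,0,0],
)

```text
time_s: 13.25
tool_pos: [0.4561, 0.1599, 0.1978]
tool_rot: [-180.0, -0.0, 81.6]
force: [0.5, 1.0, -0.3]
grip_width: 0.0302
grasp_force: 15.0
```

Request:
step_arm(
  steps=[0,-1,0,0,0,0,-1,0,0,0,0,0,0,0,0],
)

```text
time_s: 13.62
tool_pos: [0.4559, 0.1594, 0.198]
tool_rot: [179.9, -0.2, 81.6]
force: [1.0, 6.0, -4.0]
grip_width: 0.0298
grasp_force: 15.0
```

Request:
step_arm(
  steps=[0,1,0,0,0,0,0,0,1.2,0,0,0,0,0,0],
)

```text
time_s: 14.0
tool_pos: [0.4562, 0.1596, 0.197]
tool_rot: [180.0, -0.1, 81.6]
force: [-0.1, 5.2, 0.4]
grip_width: 0.0301
grasp_force: 15.0
```

Request:
step_arm(
  steps=[0.6,0,0,0,0,0.6,0,0,0,0,0.8,0,0,0,0,1,0,0,0,0,1,0,0,0,0,1,0,0,0,0,1,0,0,-15,0,1,0,0,-45,0,1,0,0,-60,0,1,0,0,-30,0,1,0,0,0,0],
)

```text
time_s: 15.38
tool_pos: [0.4569, 0.1589, 0.3504]
tool_rot: [179.7, -0.3, 81.5]
force: [-0.4, -0.1, -0.0]
grip_width: 0.0868
grasp_force: 0.0
```

Run:
```python
from h import *
st()
b=W(CL,-.02)
plan([(*b,.36,81.4)],1,step=50); print(b, W(CL,-.085))
```

```text
15.38 [0.4569 0.1589 0.3504] [179.69  -0.27  81.54] 0.0868 [-0.4 -0.1 -0. ] 0.0
3 [1, np.float64(41.8), np.float64(0.2), np.float64(-3.2), np.float64(0.0), 1, np.float64(41.8), np.float64(0.1), np.float64(-3.2), np.float64(0.0), 1, np.float64(41.8), np.float64(0.1), np.float64(-3.2), np.float64(0.0)]
[0.47579071 0.28277513] [0.4855105  0.34704429]
```

Request:
step_arm(
  steps=[1,42,0,-10,0,1,42,0,0,0,1,42,0,0,0,1,0,0,0,0,1,0,0,0,0],
)

```text
time_s: 16.0
tool_pos: [0.4743, 0.2826, 0.3556]
tool_rot: [-179.9, 0.1, 81.5]
force: [0.2, -0.3, 0.5]
grip_width: 0.0871
grasp_force: 0.0
```

Run:
```python
from h import *
import pickle
c=cam('wrist');s=cam('side');t=cam('top');pickle.dump((c,s,t),open('w4.pkl','wb'));st()
f=lambda i,x,y,w,h:cv2.resize(i['image'][y:y+h,x:x+w,::-1],(400,300),interpolation=cv2.INTER_CUBIC)
cv2.imwrite('pics/w4.png',np.vstack([np.hstack([f(c,220,50,240,180),f(s,335,165,80,60)]),np.hstack([f(t,235,205,68,51),f(s,400,150,80,60)])]))
print(proj(c,[*W(CL,-.085),.141]),[proj(c,[*W(CL,-.085,q),.141]).round(1).tolist() for q in(.035,-.035)])
```

```text
16.15 [0.4746 0.2819 0.3564] [-1.7999e+02  3.0000e-02  8.1430e+01] 0.0873 [0.9 0.2 0.6] 0.0
[320.38417798 129.5864898 ] [[372.4, 129.7], [268.4, 129.5]]
```

View pics/w4.png

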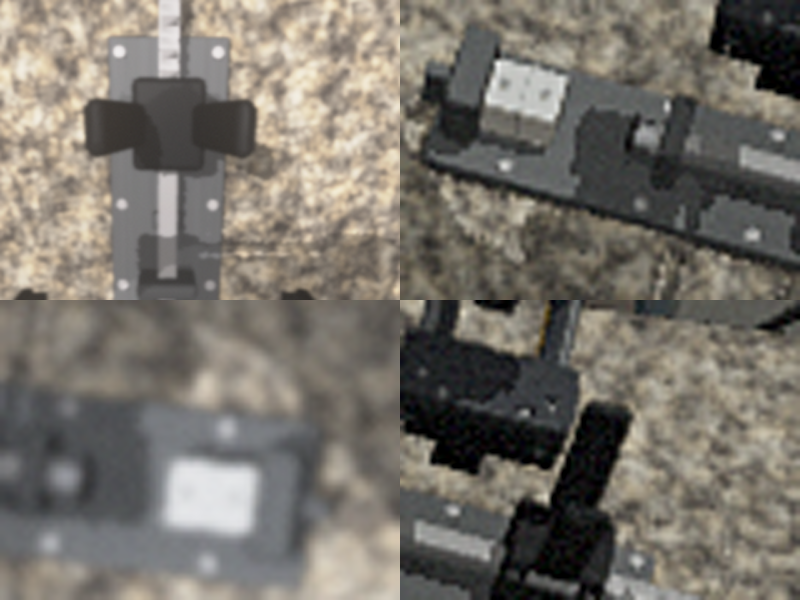

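The plinth stands square against the anvil (right crops). The levers in the wrist view are at px (271,124) and (374,124), close to the prediction.

Run:
```python
from h import *
import pickle
c,s,t=pickle.load(open('w4.pkl','rb'))
a=ray(c,271,125,.141);b=ray(c,374,125,.141);m=(a+b)/2;print(np.linalg.norm(a-b),m,W(CL,-.085))
m=(m[:2]*.6+W(CL,-.085)*.4)
plan([(*m,.33,81.4),(*m,.282,81.4)],1,step=40)
```

```text
0.06902269402492857 [0.48733541 0.34979638 0.141     ] [0.4855105  0.34704429]
4 [1, np.float64(33.9), np.float64(0.9), np.float64(13.2), np.float64(0.0), 1, np.float64(33.9), np.float64(0.9), np.float64(13.2), np.float64(0.0), 1, np.float64(0.0), np.float64(0.0), np.float64(24.0), np.float64(-0.0), 1, np.float64(0.0), np.float64(0.0), np.float64(24.0), np.float64(-0.0)]
```

Request:
step_arm(
  steps=[1,34,1,13,0,1,34,1,13,0,1,0,0,0,0,1,0,0,24,0,1,0,0,24,0,1,0,0,0,0],
)

```text
time_s: 16.9
tool_pos: [0.4861, 0.3484, 0.2812]
tool_rot: [-179.9, 0.2, 81.4]
force: [0.1, 0.1, 0.6]
grip_width: 0.087
grasp_force: 0.0
```

Request:
step_arm(
  steps=[0.3,0,0,0,0,0.3,0,0,0,0,0.3,0,0,0,0,0.3,0,0,0,0,0.3,0,0,0,0,0.3,0,0,0,0,0.3,0,0,0,0,0.3,0,0,0,0],
  grip_force=9,
)

```text
time_s: 17.9
tool_pos: [0.4867, 0.3508, 0.2844]
tool_rot: [179.9, -0.1, 81.6]
force: [-2.0, -0.6, 7.1]
grip_width: 0.0312
grasp_force: 9.3
```

Run:
```python
from h import *
st()
```

```text
17.9 [0.4867 0.3508 0.2844] [ 1.7994e+02 -1.1000e-01  8.1570e+01] 0.0312 [-2.  -0.6  7.1] 9.3
```

Request:
step_arm(
  steps=[0.85,0,0,0,0,0.85,0,0,0,0,0.85,0,0,0,0,0.85,0,0,0,0,0.85,0,0,0,0,0.85,0,0,0,0],
)

```text
time_s: 18.65
tool_pos: [0.4862, 0.3501, 0.282]
tool_rot: [-179.9, 0.1, 81.5]
force: [-0.4, 0.3, -0.3]
grip_width: 0.0731
grasp_force: 0.0
```

Request:
step_arm(
  steps=[0.3,0,0,0,0,0.3,0,0,0,0,0.3,0,0,0,0,0.3,0,0,0,0,0.3,0,0,0,0,0.3,0,0,0,0,0.3,0,0,0,0,0.3,0,0,0,0],
)

```text
time_s: 19.65
tool_pos: [0.4867, 0.3501, 0.2838]
tool_rot: [180.0, -0.0, 81.5]
force: [-0.4, -3.6, 7.1]
grip_width: 0.0313
grasp_force: 9.3
```

Run:
```python
from h import *
st();s=cam('side');f=lambda i,x,y,w,h:cv2.resize(i['image'][y:y+h,x:x+w,::-1],(640,480),interpolation=cv2.INTER_CUBIC)
cv2.imwrite('pics/s5.png',f(s,335,165,80,60))
```

```text
19.65 [0.4867 0.3501 0.2838] [ 1.7997e+02 -1.0000e-02  8.1530e+01] 0.0313 [-0.4 -3.6  7.1] 9.3
```

View pics/s5.png

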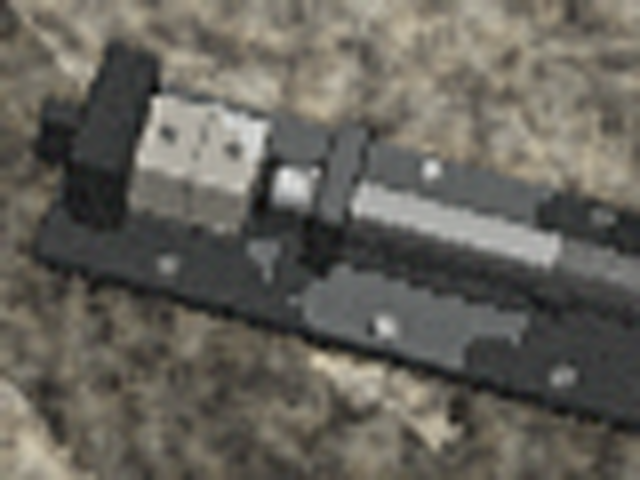

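The side view shows the plinth against the anvil, with the nose tip (272,185) about 5 mm short of its face at (258,180). One more squeeze should reach it, with the force raised gradually.

Request:
step_arm(
  steps=[0.85,0,0,0,0,0.85,0,0,0,0,0.85,0,0,0,0,0.85,0,0,0,0,0.85,0,0,0,0,0.85,0,0,0,0],
)

```text
time_s: 20.45
tool_pos: [0.4861, 0.3505, 0.2821]
tool_rot: [-179.9, 0.0, 81.6]
force: [0.5, -0.6, -0.8]
grip_width: 0.0731
grasp_force: 0.4
```

Request:
step_arm(
  steps=[0.65,0,0,0,0,0.6,0,0,0,0,0.55,0,0,0,0,0.5,0,0,0,0,0.45,0,0,0,0,0.3,0,0,0,0,0.3,0,0,0,0,0.3,0,0,0,0,0.3,0,0,0,0],
  grip_force=9,
)

```text
time_s: 21.58
tool_pos: [0.4867, 0.3503, 0.2838]
tool_rot: [180.0, -0.0, 81.5]
force: [0.8, -2.8, 5.5]
grip_width: 0.0471
grasp_force: 9.0
```

Request:
step_arm(
  steps=[0.3,0,0,0,0,0.3,0,0,0,0,0.3,0,0,0,0,0.3,0,0,0,0],
  grip_force=12.5,
)

```text
time_s: 22.08
tool_pos: [0.4867, 0.3503, 0.284]
tool_rot: [180.0, -0.0, 81.5]
force: [0.3, -2.9, 7.7]
grip_width: 0.0416
grasp_force: 12.5
```

Request:
step_arm(
  steps=[0.3,0,0,0,0,0.3,0,0,0,0,0.3,0,0,0,0,0.3,0,0,0,0],
  grip_force=14.5,
)

```text
time_s: 22.58
tool_pos: [0.4867, 0.3502, 0.284]
tool_rot: [180.0, -0.0, 81.5]
force: [0.7, -2.7, 7.9]
grip_width: 0.041
grasp_force: 14.5
```

Request:
step_arm(
  steps=[0.3,0,0,0,0,0.3,0,0,0,0,0.3,0,0,0,0,0.3,0,0,0,0],
  grip_force=16,
)

```text
time_s: 23.08
tool_pos: [0.4867, 0.3502, 0.284]
tool_rot: [180.0, -0.0, 81.5]
force: [-0.5, -2.9, 7.6]
grip_width: 0.0405
grasp_force: 16.0
```

Run:
```python
from h import *
st();s=cam('side');f=lambda i,x,y,w,h:cv2.resize(i['image'][y:y+h,x:x+w,::-1],(640,480),interpolation=cv2.INTER_CUBIC)
cv2.imwrite('pics/s6.png',f(s,335,165,80,60))
```

```text
23.07 [0.4867 0.3502 0.284 ] [ 1.7996e+02 -4.0000e-02  8.1530e+01] 0.0405 [-0.5 -2.9  7.6] 16.0
```

View pics/s6.png

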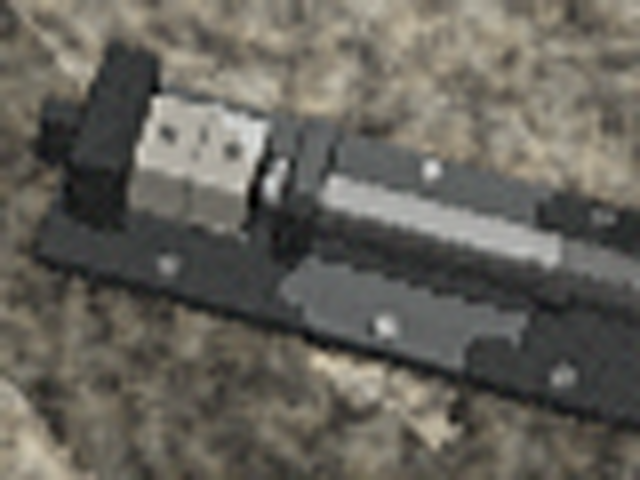

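Run:
```python
from h import *
import pickle
a5=cv2.cvtColor(cv2.imread('pics/s5.png'),6);a6=cv2.cvtColor(cv2.imread('pics/s6.png'),6)
c,s,t=pickle.load(open('w4.pkl','rb'))
def loc(p,f=CL):
    a=np.radians(f[1]);d=p[:2]-f[0];return np.round([np.cos(a)*d[0]+np.sin(a)*d[1],-np.sin(a)*d[0]+np.cos(a)*d[1]],4)
q=lambda u,v,z:loc(ray(s,335+(u+.5)/8-.5,165+(v+.5)/8-.5,z))
print('plinth face edge',q(270,125,.04),q(248,232,.04))
print('jaw front edge s6',q(301,125,.047),q(280,210,.047),' s5',q(333,130,.047),q(315,215,.047))
# jaw shift between by template match of jaw plate + rod start
tm=a5[120:250,320:420]; r=cv2.matchTemplate(a6[90:280,240:440],tm,cv2.TM_CCOEFF_NORMED);_,m,_,l=cv2.minMaxLoc(r);du,dv=l[0]+240-320,l[1]+90-120
print(m,du,dv,q(340,180,.04),q(340+du,180+dv,.04))
print(a6[185,225:330:4].tolist(),a5[185,225:350:4].tolist())
```

```text
plinth face edge [ 0.0819 -0.0148] [0.0785 0.0276]
jaw front edge s6 [ 0.0717 -0.0134] [0.0703 0.0205]  s5 [ 0.0611 -0.0148] [0.0589 0.0189]
0.8839526176452637 -30 -7 [ 0.0545 -0.001 ] [ 0.0646 -0.0006]
[167, 178, 186, 194, 204, 165, 90, 34, 28, 75, 153, 206, 199, 155, 98, 52, 46, 63, 95, 117, 114, 107, 99, 97, 97, 122, 163] [165, 176, 186, 193, 198, 172, 126, 83, 71, 54, 34, 55, 108, 168, 198, 217, 212, 210, 217, 208, 187, 152, 121, 92, 80, 80, 92, 101, 102, 100, 100, 94]
```

The jaw face is about 10 to 11 mm from the plinth, so the nose is pressed in 7 to 8 mm and the gripper is holding at 16 N. I'm handing in.

Run:
```python
from h import *
st();print(env.sign_off())
```

```text
23.12 [0.4867 0.3502 0.2841] [ 1.7996e+02 -4.0000e-02  8.1530e+01] 0.0407 [ 0.1 -2.9  7.2] 16.0
the job is handed in; nothing more can be done
None
```

I've handed the job in, and no verdict came back: the plinth is square against the anvil and let go, the gripper still holds the levers at 16 N, and the nose is in by about 7–8 mm (my estimate from the side camera).

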